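# Dial the code that opens the red lock box

### The arm

A 7-joint arm with a two-finger parallel gripper is mounted at the origin on a cart in front of the work surface, level with it; the furniture and walls round the work are solid. World frame = base frame: x ahead of the robot, y to its left, z up, the work surface at z = 0. Lengths are in m, angles in rad, forces in N, time in s.
With the tool pointing down it reaches from about 0.4 to 0.85 m from the base axis. Payload 4.5 kg.
Tool frame: the origin (TCP) lies midway between the tips of the shut fingers; the grasp point (between the pads) lies 19 mm behind it (r.grip_point_offset is the distance from the TCP to the grasp point, in m); z points along the fingers, y is the line along which they close (so a half turn about z gives the same grasp; the last joint's range is limited). The gripper opens to 88 mm and grips with 3 to 60 N. Pads are 18 mm wide; open, the fingers measure 123 mm over their backs; the gripper's body (75 mm by 187 mm) begins 45 mm behind the grasp point.
Start: joints at [1.342, 0.689, -0.195, 1.565, 0.157, 0.902, -0.215], TCP at [0.162, -0.604, 0.239] pointing down, gripper open.
Joint ranges: [-3.01, 3.01], [-0.46, 2.08], [-1.47, 1.51], [0.13, 2.56], [-1, 4.14], [0.04, 2.09], [-2.66, 2.66]. Speed limits (rad/s): [2.57, 2.57, 3.14, 3.14, 3.14, 3.14, 3.14].

### API

Orientations are given as a unit quaternion [x, y, z, w].
In Python, from plant import r, optics gives the robot as it stands.
- The arm moves only by the shell command python3 -m pendant 'ROWS' [OPENING] [FORCE]. ROWS is JSON, a list of rows, each a list of 6 numbers: the shift along the tool's x, y, z as a fraction of full scale, then the turn, a rotation vector about the tool's x, y, z as a fraction of full scale. A call has 1 to 5 rows; each row shifts and turns the commanded pose from where the row before left it, along the tool's axes as they then stand; what a row does not reach is not made up. Full scale, the value 1, is 0.025 m for a shift and pi rad for a turn. A row lasts 1/12 s, in which the tool goes at most 41.7 mm and 7.16 degrees, less where a joint would pass 70% of its speed; a pose out of reach is approached as far as the arm can. A call with a number of a shift or a turn outside -1 to 1 is refused whole. A call with a gripper value outside its range is refused whole. OPENING is the opening, from -1 (shut) to 1 (fully open), set as the call begins (- or left out, the last holds). The fingers move at their own pace and stop on an object; FORCE is the grip in N (left out, the last holds). Time passes only in rows, so rows that do not move let the fingers close. It gives the time, the measured TCP pose, the force, the opening and the grip force at its end, in the units of the state.
- r.get_state(): the state, without advancing time (a new reading comes with each control period).
- optics.snapshot(name): name is "scene" or "top" or "wrist"; returns (picture, depth): 400x640x3 uint8, blue, green, red; 400x640 float32, m along the optical axis (not along the pixel's ray), 0 where there is no reading.
- optics.calibration(name): a dict with "vfov" (degrees; the focal length in pixels is half the picture's height over the tangent of half this angle, whatever the lens; pixels are square), "cx", "cy" (the principal point, pixels), "k1" (the pictures are not rectified: a ray, as slopes to the right and down, at radius r is drawn at 1 + k1 r^2 times it, then the intrinsics apply), "cam_to_world" (4x4, takes a point from camera to world coordinates); the wrist camera has in their place "tool_from_camera" (4x4, takes a point from camera to tool coordinates, whose origin is the TCP and whose axes are the flange's). Camera axes: x right, y up, looking along -z (the intrinsics and any distortion apply to the point x, -y, -z); pixel columns grow to the right and rows downward; lengths in m; the calibration is good to about 2 mm. A picture is of the moment at which its call begins: read the wrist's pose just before it. calibration takes no time and is no camera call.
- r.finish_job(): hands the job in; it is judged then, once.
The state is a dict: "clock": time; "q": joint angles; "qd": joint speeds; "joint_torque": joint torques, N m; "tool_pos": TCP position; "eef_rot": TCP orientation; "contact_force": force on the tool from outside, world axes, zero at the start; "moment": the same for the moment, N m; "opening": opening from 0.0 (shut) to 1.0 (fully open); "finger_force": force on a finger pad.
Only numpy, scipy, OpenCV 4.12 (cv2) and the standard library are available. Lean on these libraries where they do the work, as an engineer would, in place of code of your own. Each camera call takes 0.05 s, during which the arm holds its last target. There are 200 camera calls.

### The job

Open the red lock box on the bench with its code: turn the left dial's white pointer to 3 and the right dial's to 5, so that the latch bar slips in and the lid springs ajar. Leave the blue lock box alone.

Things in the scene. Friction and masses are not known exactly. Their poses are not given: they have to be found in the camera images.
- red_box: Red lock box, fixed, 195 (x) x 224 (y) x 60 mm high to its flat deck; origin: footprint centre on the bench; x points from the dials to the lid, away from the robot within 15 deg; y left. Dials at x -48, y +56 and -56 mm. Each has numbers 1 to 7 round it clockwise from above, 45 deg apart (2 right, 4 nearest the robot, 6 left; the eighth place, towards the lid, is empty).
- left_dial: Left (+y) dial of the red box: black bar knob 44 x 14 mm, turning about a vertical axis (stiff, 0.08 N m; stays put). Origin on the axis at deck level (60 mm up); the bar is 9 to 43 mm above it: grip 30 mm above. z up, x along the bar to its white pointer end. Number 3 = pointer 135 deg clockwise (from above) from the box's x, give or take 10. Starts 30 to 80 deg short of it: turn clockwise.
- right_dial: Right (-y) dial of the red box: black bar knob 44 x 14 mm, turning about a vertical axis (stiff, 0.08 N m; stays put). Origin on the axis at deck level (60 mm up); the bar is 9 to 43 mm above it: grip 30 mm above. z up, x along the bar to its white pointer end. Number 5 = pointer 225 deg clockwise (from above) from the box's x, give or take 10. Starts 30 to 80 deg past it: turn anticlockwise.
- lid (a joint): Lid of the red box, behind its dials, hinged at the rear: 0 shut, 0.30 rad fully ajar (front edge 23 mm up). A brass latch bar holds it. When both dials are at their numbers a spring draws the bar 9 mm towards the dials and another lifts the lid, by themselves. Bar and shut lid are under 10 mm above the deck.
- blue_box: Blue lock box of the same build, size and frame as the red one, beside it on its left or right; not to be touched.

How it is judged:
At the end, for the whole second after the job is handed in: The red box's lid stands ajar by more than 0.22 rad (it can do so only when the latch has freed, with the left dial at 3 and the right dial at 5, each to within about 15 degrees) and both dials are at rest (value of joint lid above 0.22 rad and angular speed of each of left_dial, right_dial below 0.1 rad/s); the robot touches nothing.
It fails at once if the robot presses on the blue lock box (more than 2 N) (contact force between any of the fingers, the arm and blue_box above 2 N).
It also fails if it takes over 48 s, if anything falls off the work surface, if the arm or the gripper's body presses on something with over 40 N, if the wrist force passes 120 N, or if a joint passes its speed limit or range.

## Working session

There is one attempt and no reset: what is moved stays moved. The work goes in short steps, Python scripts to look and compute and a shell command to move; the robot and the scene stay as the last step left them, time stands still between calls to the robot, and variables do not carry over. Pictures are saved under pics/ and viewed, at most 10 in all, crops included, and the job is handed in when it is done.

```bash
ls; mkdir -p pics; python3 - <<'E'
from plant import r, optics
import cv2,numpy as np
s=r.get_state();print(s['clock'],s['tool_pos'],s['eef_rot'],s['opening'])
for n in("top","scene"):
    p,d=optics.snapshot(n);cv2.imwrite(f'pics/{n}.png',p);np.savez(f'pics/{n}.npz',p=p,d=d)
    c=optics.calibration(n);print(c)
E
```

```text
pics
0.0 [ 0.16213513 -0.60294998  0.23790224] [ 9.91372282e-01  1.31073085e-01 -1.99051798e-04 -8.96989255e-04] 1.0018650337016362
{'vfov': 54.88424495129167, 'cx': 321.80551685847604, 'cy': 204.77697317796625, 'k1': -0.08938131879941244, 'cam_to_world': array([[ 9.51901433e-04,  9.89230690e-01, -1.46361660e-01,
         4.23182093e-01],
       [-9.99881494e-01, -1.30735220e-03, -1.53391370e-02,
        -3.01607236e-02],
       [-1.53652913e-02,  1.46358916e-01,  9.89112216e-01,
         1.05739632e+00],
       [ 0.00000000e+00,  0.00000000e+00,  0.00000000e+00,
         1.00000000e+00]])}
{'vfov': 47.5224805435276, 'cx': 318.3198655959278, 'cy': 206.73014566161433, 'k1': 0.027579285800638474, 'cam_to_world': array([[ 0.62525811,  0.40928917, -0.66448075, -0.08728333],
       [-0.7803748 ,  0.3189366 , -0.53786114, -0.55281689],
       [-0.00821351,  0.85484608,  0.51881665,  0.57539054],
       [ 0.        ,  0.        ,  0.        ,  1.        ]])}
```

View pics/top.png

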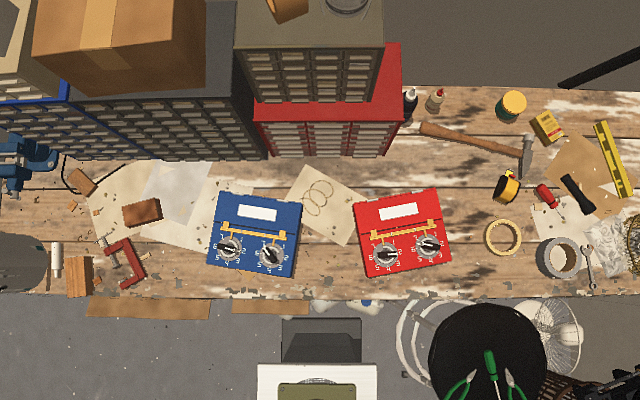

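The top view shows the red box at px (355-452, 188-277), with its left dial near (386,255) and right dial near (430,247). The blue box is to its left. I'll measure the box and take a closer look.

```bash
cat > h.py <<'E'
import numpy as np,cv2
from plant import r,optics
from scipy.spatial.transform import Rotation as R
def wristT(s):
    T=np.eye(4);T[:3,:3]=R.from_quat(s['eef_rot']).as_matrix();T[:3,3]=s['tool_pos']
    return T@optics.calibration('wrist')['tool_from_camera']
def cast(n,uv,z,T=None):
    c=optics.calibration(n);T=c['cam_to_world'] if T is None else T
    f=200/np.tan(np.radians(c['vfov']/2))
    K=np.array([[f,0,c['cx']],[0,f,c['cy']],[0,0,1]])
    uv=np.array(uv,float).reshape(-1,1,2)
    n_=cv2.undistortPoints(uv,K,np.array([c['k1'],0,0,0,0.]))[:,0]
    d=np.c_[n_[:,0],-n_[:,1],-np.ones(len(n_))]@T[:3,:3].T
    return T[:3,3]+d*((z-T[2,3])/d[:,2])[:,None]
E
python3 - <<'E'
from h import *
p=np.load('pics/top.npz')['p'];hsv=cv2.cvtColor(p,cv2.COLOR_BGR2HSV)
for nm,m in(("red",((hsv[...,0]<8)|(hsv[...,0]>172))),("blue",(abs(hsv[...,0].astype(int)-112)<10))):
    m=(m&(hsv[...,1]>130)&(hsv[...,2]>60)).astype(np.uint8);m[:180]=0;m[290:]=0;m[:,:200]=0;m[:,470:]=0
    m=cv2.morphologyEx(m,cv2.MORPH_OPEN,np.ones((3,3)))
    c=max(cv2.findContours(m,0,1)[0],key=cv2.contourArea)
    px=c[:,0].astype(float);w=cast('top',px,.06)[:,:2]
    rc=cv2.minAreaRect(w.astype(np.float32));print(nm,rc)
    print(cv2.boxPoints(rc).round(3).tolist())
cv2.imwrite('pics/c1.png',cv2.resize(p[180:285,345:460],None,fx=5,fy=5,interpolation=2))
E
```

```text
red ((0.5009646415710449, -0.2210444062948227), (0.1979745626449585, 0.22883616387844086), 10.689664840698242)
[[0.38199999928474426, -0.12700000405311584], [0.42500001192092896, -0.35199999809265137], [0.6190000176429749, -0.3149999976158142], [0.5770000219345093, -0.09000000357627869]]
blue ((0.5529528856277466, 0.1546238511800766), (0.22232042253017426, 0.08015317469835281), 81.10377502441406)
[[0.4959999918937683, 0.050999999046325684], [0.574999988079071, 0.039000000804662704], [0.6100000143051147, 0.257999986410141], [0.531000018119812, 0.2709999978542328]]
```

View pics/c1.png

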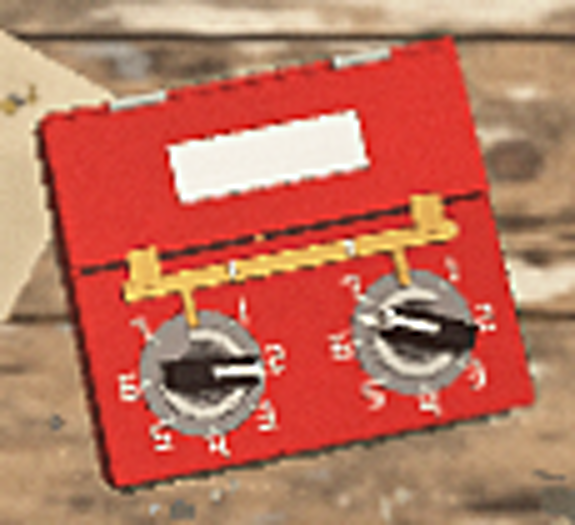

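View pics/scene.png

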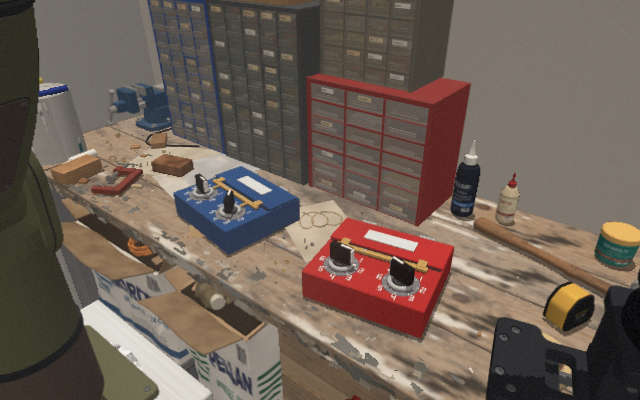

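The close-up shows the left pointer at about "2" and the right pointer between 6 and 7. The box yaw is about 10.7° and both dials are clear of obstructions. I'll turn the wrist now so it lines up with the right bar (about 79° yaw), then travel.

```bash

python3 -m pendant '[[0,0,0,0,0,-0.036],[0,0,0,0,0,-0.036],[0,0,0,0,0,-0.036],[0,0,0,0,0,-0.036],[0,0,0,0,0,-0.036]]' 0.1
python3 -m pendant '[[0,0,0,0,0,-0.036],[0,0,0,0,0,-0.036],[0,0,0,0,0,-0.036],[0,0,0,0,0,-0.036],[0,0,0,0,0,-0.036]]'
cat >> h.py <<'E'
def togo(x,y,z,yaw):
    s=r.get_state();M=R.from_quat(s['eef_rot']).as_matrix()
    d=M.T@(np.array([x,y,z])-s['tool_pos']);cur=np.degrees(np.arctan2(M[1,0],M[0,0]))
    tilt=np.degrees(np.arccos(-M[2,2]))
    print('t',round(s['clock'],2),'pos',s['tool_pos'].round(4),'yaw',cur.round(2),'tilt',tilt.round(2),'shift units',(d/.025).round(2),'turn units',round(-((yaw-cur+180)%360-180)/180,4),'F',np.round(s['contact_force'],1),'M',np.round(s['moment'],2),'open',round(s['opening'],3),'q7',round(s['q'][6],2))
E
python3 - <<'E'
from h import *
print(optics.calibration('wrist'))
print(cast('top',[(385,254.6),(428.4,246.4)],.066).round(4))
togo(.464,-.285,.239,79)
E
```

```text
clock: 0.52
tool_pos: [0.1622, -0.6032, 0.2383]
eef_rot: [0.914, 0.405, -0.0, -0.0]
contact_force: [-0.2, -0.3, -0.2]
opening: 0.646
finger_force: 0.0
clock: 0.93
tool_pos: [0.1621, -0.6033, 0.2383]
eef_rot: [0.765, 0.644, 0.0, -0.0]
contact_force: [0.2, 0.7, 0.2]
opening: 0.549
finger_force: 0.0
{'vfov': 61.439837424110074, 'cx': 317.6661560545782, 'cy': 203.87920175821097, 'k1': -0.04009534161126403, 'tool_from_camera': array([[-3.49700881e-04,  9.63207264e-01,  2.68759453e-01,
         6.92412554e-02],
       [ 9.99999895e-01,  2.57630018e-04,  3.77846207e-04,
        -7.98282450e-05],
       [ 2.94703709e-04,  2.68759557e-01, -9.63207254e-01,
        -1.45832938e-01],
       [ 0.00000000e+00,  0.00000000e+00,  0.00000000e+00,
         1.00000000e+00]])}
[[ 0.4409 -0.1765  0.066 ]
 [ 0.4613 -0.289   0.066 ]]
t 0.93 pos [ 0.1621 -0.6033  0.2383] yaw 80.17 tilt 0.06 shift units [14.6   9.73 -0.02] turn units 0.0065 F [0.2 0.7 0.2] M [-0.09 -0.08 -0.01] open 0.549 q7 0.7
```

```bash

for i in 1 2 3 4; do python3 -m pendant '[[0.83,0.44,0,0,0,0],[0.83,0.44,0,0,0,0],[0.83,0.44,0,0,0,0],[0.83,0.44,0,0,0,0],[0.83,0.44,0,0,0,0]]' | sed -n 2p; done
python3 -m pendant '[[0,0,0,0,0,0],[0,0,0,0,0,0],[0,0,0,0,0,0]]' | head -2
python3 - <<'E'
from h import *
togo(.452,-.231,.239,80)
s=r.get_state();T=wristT(s);p,d=optics.snapshot('wrist');np.savez('pics/w1.npz',p=p,d=d,T=T);cv2.imwrite('pics/w1.png',p)
E
```

```text
tool_pos: [0.235, -0.51, 0.2383]
tool_pos: [0.3075, -0.4176, 0.2385]
tool_pos: [0.3799, -0.3252, 0.2385]
tool_pos: [0.4523, -0.2328, 0.2385]
clock: 2.85
tool_pos: [0.4512, -0.2344, 0.2384]
t 2.85 pos [ 0.4512 -0.2344  0.2384] yaw 79.82 tilt 0.09 shift units [ 0.14  0.01 -0.03] turn units -0.001 F [ 1.  -0.6  0. ] M [-0.09 -0.01  0.02] open 0.552 q7 -0.18
```

View pics/w1.png

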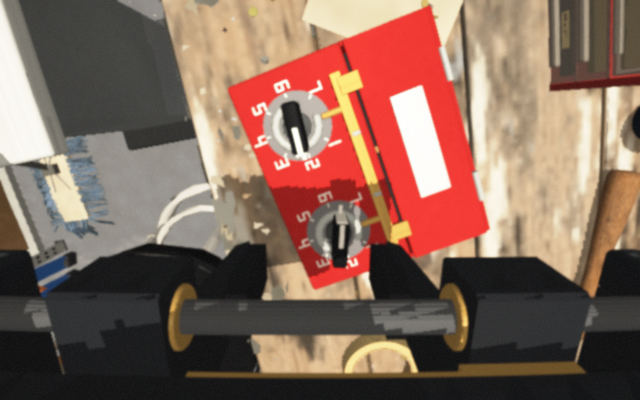

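The wrist view shows both dials, with the left disc near (298,127) and the right near (338,234). I'll make an enlarged crop to pick the pointer lines and disc centres.

```bash
python3 - <<'E'
from h import *
z=np.load('pics/w1.npz');p=z['p']
a=cv2.resize(p[80:180,250:350],None,fx=4,fy=4,interpolation=2);b=cv2.resize(p[185:285,290:390],None,fx=4,fy=4,interpolation=2)
cv2.imwrite('pics/c2.png',np.hstack([a,b]))
E
```

```text
(no output)
```

View pics/c2.png

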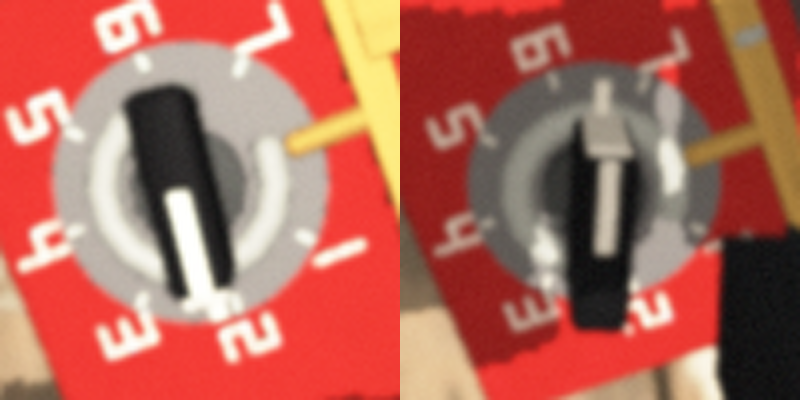

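Left bar: the white line runs px (294.5,128) to (300.7,155) towards "2". Right bar: the line runs (341.2,248) to (341.2,225) between 6 and 7. Next I convert these to positions and angles.

```bash
python3 - <<'E'
from h import *
z=np.load('pics/w1.npz');T=z['T'];p=z['p']
print('disc',cast('wrist',[(297.75,125.5),(338.5,230.75)],.065,T).round(4))
for l in([(294.5,128),(300.7,155)],[(341.2,248),(341.2,225)],[(290,102),(302,154.5)]):
    w=cast('wrist',l,.103,T);d=w[1]-w[0];print(w[:,:2].round(4).tolist(),np.hypot(d[0],d[1]).round(4),np.degrees(np.arctan2(d[1],d[0])).round(1))
# red box edges: left (front) edge and rear edge
w=cast('wrist',[(231,88),(314,289),(433,7),(488,230)],.06,T)[:,:2];print(w.round(4).tolist())
for a,b in((0,1),(2,3)):
    d=w[a]-w[b];print(np.degrees(np.arctan2(d[1],d[0]))-90)
E
```

```text
disc [[ 0.4424 -0.1765  0.065 ]
 [ 0.4629 -0.2853  0.065 ]]
[[0.442, -0.1768], [0.4428, -0.1993]] 0.0226 -88.0
[[0.4628, -0.2879], [0.4662, -0.2663]] 0.0219 80.9
[[0.4424, -0.156], [0.4439, -0.1991]] 0.0431 -88.0
[[0.3882, -0.1325], [0.4262, -0.3485], [0.5778, -0.0974], [0.6152, -0.314]]
9.982970854537683
9.805861315419776
```

```bash
python3 -c "
from h import *
togo(.463,-.2865,.14,81)"
```

```text
t 2.9 pos [ 0.451  -0.2348  0.2384] yaw 79.77 tilt 0.09 shift units [-1.95  0.85  3.94] turn units -0.0069 F [0.6 0.4 0. ] M [-0.04 -0.02  0.01] open 0.549 q7 -0.18
```

```bash

python3 -m pendant '[[-0.5,0.2,0.8,0,0,-0.007],[-0.5,0.2,0.8,0,0,0],[-0.5,0.2,0.8,0,0,0],[-0.45,0.25,0.8,0,0,0],[0,0,0.7,0,0,0]]' >/dev/null
python3 -m pendant '[[0,0,0,0,0,0],[0,0,0,0,0,0]]' >/dev/null
python3 -c "
from h import *
togo(.463,-.2865,.075,81)"
```

```text
t 3.48 pos [ 0.4638 -0.2858  0.1407] yaw 81.03 tilt 0.14 shift units [-0.03 -0.02  2.63] turn units 0.0002 F [0.5 0.5 0.6] M [-0.08 -0.1   0.  ] open 0.549 q7 -0.17
```

Aligned. I'll descend, then close on the right bar.

```bash

python3 -m pendant '[[0,0,0.55,0,0,0],[0,0,0.55,0,0,0],[0,0,0.55,0,0,0],[0,0,0.5,0,0,0],[0,0,0.48,0,0,0]]' >/dev/null
python3 -m pendant '[[0,0,0,0,0,0],[0,0,0,0,0,0],[0,0,0,0,0,0],[0,0,0,0,0,0],[0,0,0,0,0,0]]' -1 25
python3 -m pendant '[[0,0,0,0,0,0],[0,0,0,0,0,0],[0,0,0,0,0,0],[0,0,0,0,0,0],[0,0,0,0,0,0]]' >/dev/null
python3 -c "
from h import *
togo(.463,-.2865,.075,145.2)"
```

```text
clock: 4.32
tool_pos: [0.4646, -0.2855, 0.0764]
eef_rot: [0.76, 0.65, -0.001, -0.0]
contact_force: [-6.1, 1.2, 4.6]
opening: 0.201
finger_force: 3.1
t 4.73 pos [ 0.4632 -0.2853  0.0761] yaw 81.09 tilt 0.21 shift units [-0.05  0.    0.05] turn units -0.3562 F [-3.9  0.8  7. ] M [0.16 0.84 0.01] open 0.157 q7 -0.23
```

```bash

for i in 1 2; do python3 -m pendant '[[0,0,0,0,0,-0.03],[0,0,0,0,0,-0.03],[0,0,0,0,0,-0.03],[0,0,0,0,0,-0.03],[0,0,0,0,0,-0.03]]' - 35 | tail -4; done
python3 -m pendant '[[0,0,0,0,0,-0.03],[0,0,0,0,0,-0.028],[0,0,0,0,0,0],[0,0,0,0,0,0],[0,0,0,0,0,0]]' | tail -4
python3 -c "
from h import *
togo(.463,-.2865,.14,145.2)"
```

```text
eef_rot: [0.586, 0.811, -0.002, -0.002]
contact_force: [-7.1, 1.9, 8.6]
opening: 0.154
finger_force: 35.0
eef_rot: [0.38, 0.925, -0.002, -0.003]
contact_force: [-8.4, 0.4, 9.8]
opening: 0.157
finger_force: 35.0
eef_rot: [0.297, 0.955, -0.002, -0.003]
contact_force: [-8.7, 0.4, 9.8]
opening: 0.156
finger_force: 35.0
t 5.98 pos [ 0.4613 -0.2861  0.0761] yaw 145.5 tilt 0.42 shift units [-0.05  0.01 -2.56] turn units 0.0017 F [-8.7  0.4  9.8] M [0.04 1.55 0.02] open 0.156 q7 0.59
```

Right dial turned. I'll release, rise, and turn back on the way to the left dial (bar yaw −88°, i.e. 92°).

```bash

python3 -m pendant '[[0,0,0,0,0,0],[0,0,0,0,0,0],[0,0,0,0,0,0],[0,0,0,0,0,0],[0,0,0,0,0,0]]' 0.1 | tail -3
python3 -m pendant '[[0,0,-0.5,0,0,0],[0,0,-0.6,0,0,0],[0,0,-0.6,0,0,0],[0,0,-0.6,0,0,0],[0,0,-0.6,0,0,0]]' | tail -3
python3 -m pendant '[[0,0,-0.6,0,0,0.03],[0,0,-0.6,0,0,0.03],[0,0,0,0,0,0.03],[0,0,0,0,0,0.03],[0,0,0,0,0,0.03]]' | tail -3
python3 -m pendant '[[0,0,0,0,0,0.03],[0,0,0,0,0,0.03],[0,0,0,0,0,0.03],[0,0,0,0,0,0.03],[0,0,0,0,0,0.028]]' | tail -3
python3 -c "
from h import *
togo(.443,-.177,.18,92)"
```

```text
contact_force: [0.2, -0.6, -0.3]
opening: 0.512
finger_force: 0.0
contact_force: [-0.4, -0.4, -1.4]
opening: 0.546
finger_force: 0.0
contact_force: [-0.5, 0.4, -0.3]
opening: 0.549
finger_force: 0.0
contact_force: [0.0, -0.4, -0.4]
opening: 0.551
finger_force: 0.0
t 7.65 pos [ 0.4655 -0.2849  0.1789] yaw 91.69 tilt 0.05 shift units [ 4.34 -0.77 -0.04] turn units -0.0017 F [ 0.  -0.4 -0.4] M [-0.01 -0.14 -0.03] open 0.551 q7 0.01
```

```bash

python3 -m pendant '[[0.9,-0.15,0.3,0,0,-0.002],[0.9,-0.15,0.3,0,0,0],[0.9,-0.15,0.3,0,0,0],[0.9,-0.15,0.3,0,0,0],[0.74,-0.17,0.3,0,0,0]]' >/dev/null
python3 -m pendant '[[0,0,0,0,0,0],[0,0,0,0,0,0]]' >/dev/null
python3 -c "
from h import *
togo(.443,-.177,.076,92)
T=wristT(r.get_state());p,d=optics.snapshot('wrist');cv2.imwrite('pics/w2.png',p)"
```

```text
t 8.23 pos [ 0.442  -0.1767  0.141 ] yaw 92.44 tilt 0.0 shift units [-0.01  0.04  2.6 ] turn units 0.0024 F [ 0.  -1.5  0.6] M [-0.06 -0.1   0.02] open 0.55 q7 -0.26
```

View pics/w2.png

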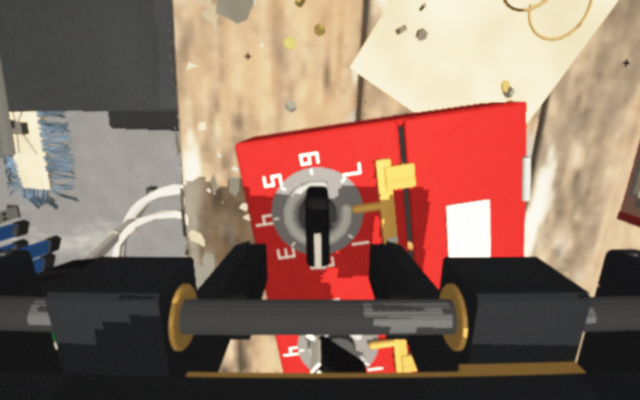

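The left bar at px (317,225) is upright in the picture and centred between the fingers, so the wrist is aligned. Next I descend, grip, and turn clockwise.

```bash

python3 -m pendant '[[0,0,0.55,0,0,0],[0,0,0.55,0,0,0],[0,0,0.55,0,0,0],[0,0,0.5,0,0,0],[0,0,0.45,0,0,0]]' | tail -3
python3 -m pendant '[[0,0,0,0,0,0],[0,0,0,0,0,0],[0,0,0,0,0,0],[0,0,0,0,0,0],[0,0,0,0,0,0]]' -1 25 >/dev/null
python3 -m pendant '[[0,0,0,0,0,0],[0,0,0,0,0,0],[0,0,0,0,0,0],[0,0,0,0,0,0],[0,0,0,0,0,0]]' - 35 >/dev/null
python3 -c "
from h import *
togo(.443,-.177,.076,55.2)"
```

```text
contact_force: [0.7, -0.4, -0.5]
opening: 0.547
finger_force: 0.0
t 9.53 pos [ 0.4418 -0.178   0.0761] yaw 92.25 tilt 0.06 shift units [0.04 0.05 0.  ] turn units 0.2058 F [-0.9 -1.5  6. ] M [-0.19  0.13 -0.04] open 0.156 q7 -0.35
```

```bash

python3 -m pendant '[[0,0,0,0,0,0.03],[0,0,0,0,0,0.03],[0,0,0,0,0,0.03],[0,0,0,0,0,0.03],[0,0,0,0,0,0.03]]' | tail -4
python3 -m pendant '[[0,0,0,0,0,0.03],[0,0,0,0,0,0.026],[0,0,0,0,0,0],[0,0,0,0,0,0],[0,0,0,0,0,0]]' | tail -4
python3 -c "
from h import *
togo(.443,-.177,.076,55.2)"
python3 -m pendant '[[0,0,0,0,0,0],[0,0,0,0,0,0],[0,0,0,0,0,0],[0,0,0,0,0,0],[0,0,0,0,0,0]]' 0.1 | tail -3
python3 -m pendant '[[0,0,-0.5,0,0,0],[0,0,-0.6,0,0,0],[0,0,-0.6,0,0,0],[0,0,-0.6,0,0,0],[0,0,-0.6,0,0,0]]' | tail -3
python3 -m pendant '[[0,0,-0.9,0,0,0],[0,0,-0.9,0,0,0],[0,0,-0.9,0,0,0],[0,0,0,0,0,0],[0,0,0,0,0,0]]' | tail -3
python3 - <<'E'
from h import *
a,_=optics.snapshot('scene');b,_=optics.snapshot('wrist')
cv2.imwrite('pics/f1.png',np.hstack([cv2.resize(a[200:350,280:480],(533,400)),b[:,180:440]]))
E
```

```text
eef_rot: [0.843, 0.537, -0.0, 0.0]
contact_force: [-2.1, -1.2, 7.4]
opening: 0.157
finger_force: 35.0
eef_rot: [0.886, 0.463, -0.0, 0.0]
contact_force: [-1.8, 0.4, 6.5]
opening: 0.155
finger_force: 35.0
t 10.37 pos [ 0.4413 -0.1779  0.0761] yaw 55.16 tilt 0.05 shift units [0.07 0.03 0.  ] turn units -0.0002 F [-1.8  0.4  6.5] M [-0.08  0.36 -0.13] open 0.155 q7 -0.72
contact_force: [0.0, 0.3, 0.4]
opening: 0.513
finger_force: 0.0
contact_force: [-0.0, 0.3, 0.1]
opening: 0.551
finger_force: 0.0
contact_force: [-0.2, 0.1, 0.3]
opening: 0.549
finger_force: 0.0
```

View pics/f1.png

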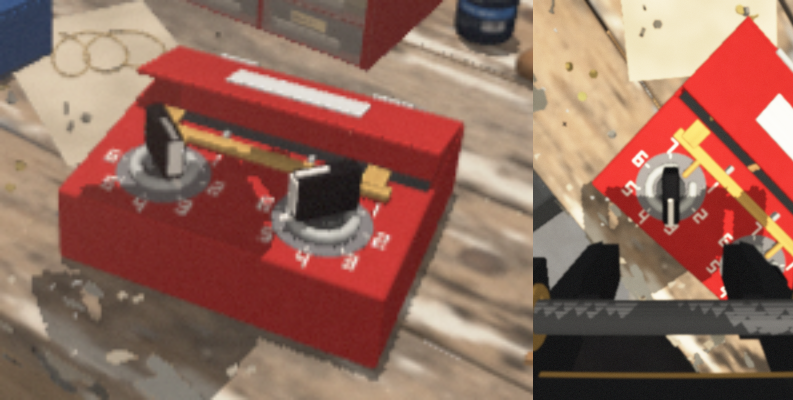

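The lid stands clearly ajar. The pointers are at 3 (left) and 5 (right), and the gripper is clear of everything.

```bash
python3 -c "
from plant import r
print(r.finish_job())"
```

```text
the job is handed in; nothing more can be done
None
```

The red lock box is open: its dials are set to 3 and 5, the lid stood ajar in the last picture before hand-in, the blue box was left alone, and the job was handed in at about 11 s; no verdict was returned.

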